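Hang the board to dry and start the dish dryer

TASK

Take the small wooden board out of its draining stand, hang it by its hole on the dish dryer's peg and let go of it. With the board hanging there, start the dryer: press the round key, then the long bar key, then the square key, one at a time, each fully down and back up before the next. Leave the bottle and the bowl where they stand.

Things in the scene. Friction and masses are not known exactly. Their poses are not given: they have to be found in the camera images.
- board: Small dark wooden chopping board, about 0.17 kg, 12 mm thick, standing on edge in the stand at the start. Origin: centre of its lower edge; x through its thickness, y across its width, z up. Body 120 mm wide, 105 mm tall; centred above it a handle tab 40 mm wide and 75 mm tall (180 mm in all), with a round 24 mm hole through it along x.
- board_hole (a point): Centre of the hole in the board's tab, 132 mm above its lower edge and 48 mm below the top of the tab: above the hole there are 36 mm of plain tab to grip across the 12 mm thickness.
- board_top (a point): Centre of the top edge of the tab, 180 mm above the board's lower edge.
- stand: Fixed white draining stand, 100 mm (x) by 160 mm (y), 15 mm thick foot, with two upright ribs 140 mm long (y), 55 mm tall over the counter, leaving a 15 mm slot along y at its middle in which the board stands, on the foot. Origin: centre of the underside. The board must be lifted straight up by over 45 mm to leave it.
- dryer: Fixed white dish dryer; x away from its front, y to its left, z up, origin on the counter. Console in front: x -165 to -60 mm, y -110 to 110, 45 mm tall; on it three keys in a row at x -115, y -62, 0 and 62 mm, in an order that changes. Behind it the base: x -60 to 130, y -130 to 150, 70 mm tall, with an open cutlery drawer on its left.
- rack_top (a point): Middle of the wire rack on the dryer's base, 120 mm above the counter. The rack reaches 70 mm either way in the dryer's x and 120 mm in y; three fixed saucers stand in it, their tops 204 mm above the counter.
- peg_root (a point): Where the peg leaves its post, on the peg's axis, 216 mm above the counter (axes as the dryer's). Plain steel rod 10 mm thick that points along the dryer's -x (out from its front) and rises 8 degrees. The post, right of the base, is round, 16 mm thick, its axis 8 mm behind this point, its top 228 mm above the counter.
- peg_tip (a point): The peg's free end, on its axis, 67 mm out from peg_root and 10 mm higher. The rounded end has no lip.
- key_round (a joint): travel of the round key, a grey disc 32 mm across in m: 0 = up, grows as it is pressed straight down, 0.006 = fully down (counts as pressed beyond 0.0045). Spring return; about 1 N to start moving, 4.4 N fully down.
- key_round_top (a point): centre of the top face of the round key, a grey disc 32 mm across, about 55 mm above the counter when up. Pressed first.
- key_bar (a joint): travel of the long bar key, grey, 52 mm (along the dryer's x) by 18 mm in m: 0 = up, grows as it is pressed straight down, 0.006 = fully down (counts as pressed beyond 0.0045). Spring return; about 1 N to start moving, 4.4 N fully down.
- key_bar_top (a point): centre of the top face of the long bar key, grey, 52 mm (along the dryer's x) by 18 mm, about 55 mm above the counter when up. Pressed second.
- key_square (a joint): travel of the square key, grey, 30 by 30 mm in m: 0 = up, grows as it is pressed straight down, 0.006 = fully down (counts as pressed beyond 0.0045). Spring return; about 1 N to start moving, 4.4 N fully down.
- key_square_top (a point): centre of the top face of the square key, grey, 30 by 30 mm, about 55 mm above the counter when up. Pressed third.
- bottle: Green glass bottle with a white cap, 68 mm across, 240 mm tall, loose. Origin: centre of its underside. Not to be disturbed.
- bowl: White enamel bowl, 130 mm across, 55 mm tall, loose. Origin: centre of its underside. Not to be disturbed.
Mind the look-alikes: they are no part of the job. There is more than one size of the board; the one meant has the size given above.

How it is judged:
By the outcome, as a careful person would: the job done as asked, in the order asked, and still so for the second after the job is handed in, with the robot touching nothing.
It also fails if it takes over 51 s, if anything falls off the work surface, if the arm or the gripper's body presses on something with over 40 N, if the wrist force passes 120 N, or if a joint passes its speed limit or range.

ROBOT

A 6-joint arm with a two-finger parallel gripper is mounted at the origin on the work surface. World frame = base frame: x ahead of the robot, y to its left, z up, the work surface at z = 0. Lengths are in m, angles in rad, forces in N, time in s.
With the tool pointing down it reaches from about 0.275 to 0.875 m from the base axis. Payload 12.5 kg.
Tool frame: the origin (TCP) lies midway between the tips of the shut fingers; the grasp point (between the pads) lies 19 mm behind it (ctrl.pinch_z is the distance from the TCP to the grasp point, in m); z points along the fingers, y is the line along which they close (so a half turn about z gives the same grasp; the last joint's range is limited). The gripper opens to 85 mm and grips with 20 to 120 N. Pads are 22 mm wide; open, the fingers measure 114 mm over their backs; the gripper's body (76 mm by 85 mm) begins 54 mm behind the grasp point. The pads swing forward as they close: fully open they stand 13 mm farther back than shut.
Start: joints at [1.167, 0.351, 1.652, -0, 1.139, -0.085], TCP at [0.172, 0.522, 0.231] pointing down, gripper open.
Joint ranges: [-2.75, 2.75], [-0.79, 2.1], [0.01, 2.65], [-1.57, 4.71], [0.07, 3.14], [-2.87, 2.87]. Speed limits (rad/s): [2.22, 2.22, 2.79, 3.14, 3.14, 3.14].

INTERFACE

Orientations are given as a rotation vector (axis times angle).
In Python, from workcell import ctrl gives the robot as it stands. The module is installed in compiled form; this text tells all that it offers.
- The arm moves only by the shell command python3 -m pendant 'ROWS' [OPENING] [FORCE]. ROWS is JSON, a list of rows, each an object with "xyz": the shift along the tool's x, y, z each as a share of 0.02 m, from -1 to 1, a list of three; "yaw": the turn about the tool's z as a share of 4 degrees, from -1 to 1. In form: [{"xyz": [x, y, z], "yaw": yaw}, ...]. A call has 1 to 20 rows; each row shifts and turns the commanded pose from where the row before left it, along the tool's axes as they then stand; what a row does not reach is not made up. A row lasts 1/12 s, in which the tool goes at most 41.7 mm and 7.16 degrees, less where a joint would pass 70% of its speed; a pose out of reach is approached as far as the arm can. A call with a number of a shift or a turn outside -1 to 1 is refused whole. A call with a gripper value outside its range is refused whole. OPENING is the closure, from -1 (fully open) to 1 (shut), set as the call begins (- or left out, the last holds). The fingers move at their own pace and stop on an object; FORCE is the grip in N (left out, the last holds). Time passes only in rows, so rows that do not move let the fingers close. It gives the time, the measured TCP pose, the force, the opening and the grip force at its end, in the units of the state.
- ctrl.read_state(): the state, without advancing time (a new reading comes with each control period).
- ctrl.grab_frame(name): name is "side" or "top" or "wrist"; returns (picture, depth): 480x640x3 uint8, red, green, blue; 480x640 float32, m along the optical axis (not along the pixel's ray), 0 where there is no reading.
- ctrl.get_calibration(name): a dict with "K" (3x3 intrinsics, pixels), "k1" (the pictures are not rectified: a ray, as slopes to the right and down, at radius r is drawn at 1 + k1 r^2 times it, then the intrinsics apply), "R" (3x3) and "t" (3): a world point X has camera coordinates R X + t. Camera axes: x right, y down, z forward; pixel columns grow to the right and rows downward; lengths in m; the calibration is good to about 2 mm. A picture is of the moment at which its call begins: read the wrist's pose just before it. get_calibration takes no time and is no camera call; for the wrist camera it gives the pose at the moment of the call.
- ctrl.close_job(): hands the job in; it is judged then, once.
The state is a dict: "clock": time; "joints": joint angles; "joint_vel": joint speeds; "joint_torque": joint torques, N m; "eef_pos": TCP position; "tcp_rot": TCP orientation; "contact_force": force on the tool from outside, world axes, zero at the start; "wrist_torque": the same for the moment, N m; "opening": opening from 0.0 (shut) to 1.0 (fully open); "grip_force": force on a finger pad.
Only numpy, scipy, OpenCV 4.12 (cv2) and the standard library are available. Lean on these libraries where they do the work, as an engineer would, in place of code of your own. Each camera call takes 0.05 s, during which the arm holds its last target. There are 200 camera calls.

## Working session

There is one attempt and no reset: what is moved stays moved. The work goes in short steps, Python scripts to look and compute and a shell command to move; the robot and the scene stay as the last step left them, time stands still between calls to the robot, and variables do not carry over. Pictures are saved under pics/ and viewed, at most 10 in all, crops included, and the job is handed in when it is done.

```bash
mkdir -p pics; cat > h.py <<'E'
import numpy as np, cv2
from workcell import ctrl
def cal(n):
    c=ctrl.get_calibration(n); return {k:np.array(v,float) if k!='k1' else float(v) for k,v in c.items()}
def grab(n,save=None):
    c=cal(n); im,d=ctrl.grab_frame(n); im=np.array(im); d=np.array(d)
    if save:
        cv2.imwrite(f'pics/{save}.png',im[:,:,::-1]); np.savez(f'pics/{save}.npz',im=im,d=d,**c)
    return im,d,c
def load(s): 
    z=np.load(f'pics/{s}.npz'); return z['im'],z['d'],{k:z[k] for k in('K','k1','R','t')}
def slopes(c,uv):
    uv=np.atleast_2d(np.array(uv,float)); K=c['K']
    return cv2.undistortPoints(uv[:,None],K,np.array([float(c['k1']),0,0,0,0]))[:,0]
def ray(c,uv):
    s=slopes(c,uv); d=np.c_[s,np.ones(len(s))]@c['R']; return -c['R'].T@c['t'],d
def onplane(c,uv,z):
    o,d=ray(c,uv); return o+d*((z-o[2])/d[:,2])[:,None]
def cloud(d,c):
    v,u=np.mgrid[:480,:640]; s=slopes(c,np.c_[u.ravel(),v.ravel()])
    p=np.c_[s,np.ones(len(s))]*d.reshape(-1,1); return ((p-c['t'])@c['R']).reshape(480,640,3)
def proj(c,X):
    p=np.atleast_2d(X)@c['R'].T+c['t']; s=p[:,:2]/p[:,2:]; s=s*(1+c['k1']*(s**2).sum(1,keepdims=True))
    return s@c['K'][:2,:2].T+c['K'][:2,2]
E
python3 - <<'E'
from h import *
for n in('side','top','wrist'):
    im,d,c=grab(n,n+'0'); print(n,(d>0).mean(),-c['R'].T@c['t'])
print(ctrl.read_state(),ctrl.pinch_z)
E
```

```text
side 0.9961295572916666 [0.33500056 0.8591869  0.87004548]
top 0.995869140625 [ 0.27821037 -0.11429748  1.43751503]
wrist 0.9961328125 [0.10669962 0.54367239 0.37245622]
{'clock': 0.15, 'joints': array([ 1.16738990e+00,  3.51100252e-01,  1.65223620e+00,  1.50118809e-05,
        1.13907550e+00, -8.45890886e-02]), 'joint_vel': array([-0.00056553, -0.00074177, -0.0016245 ,  0.0004194 ,  0.00050668,
       -0.00029772]), 'joint_torque': array([ 7.43700512e-04, -5.06252432e+01, -2.91504085e+01, -1.35086007e-04,
        3.35139637e-03,  1.01001140e-05]), 'eef_pos': array([0.17227029, 0.52208314, 0.23090432]), 'tcp_rot': array([-4.98655013e-01, -3.10155112e+00,  1.24357036e-03]), 'contact_force': array([ 0.6888442 ,  0.22437666, -0.41584086]), 'wrist_torque': array([ 0.06104636,  0.05570918, -0.03325407]), 'grip_force': 0.0, 'opening': 0.9946277677997801} 0.0187
```

View pics/top0.png

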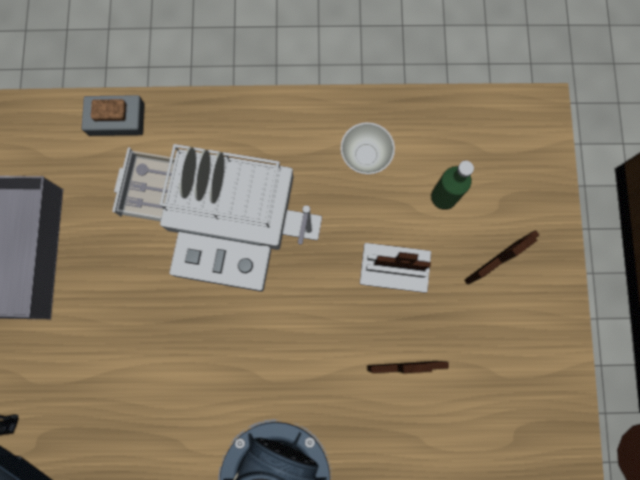

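View pics/side0.png

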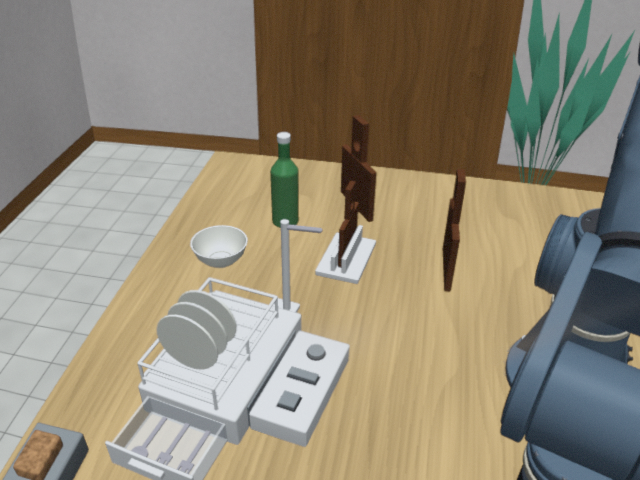

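The top view shows the stand at (396,267) holding the small board (405,262), with two look-alike boards standing at (502,257) and (408,367). The dryer is at (225,220): square key (193,257), bar (219,261), round (245,265), peg about (301,240) to (306,210). The bottle is at (452,185) and the bowl at (368,148). The side view agrees: the peg runs from (286,225) to (321,230).

```bash
python3 - <<'E'
from h import *
np.set_printoptions(precision=4,suppress=True)
for n,box in(('top0',(340,230,450,300)),('side0',(305,170,385,290))):
    im,d,c=load(n); P=cloud(d,c); hsv=cv2.cvtColor(im,cv2.COLOR_RGB2HSV).astype(int)
    u0,v0,u1,v1=box; m=np.zeros((480,640),bool); m[v0:v1,u0:u1]=1
    white=m&(hsv[...,1]<40)&(hsv[...,2]>120)
    w=P[white]; foot=w[(w[:,2]>.005)&(w[:,2]<.025)]; print(n,'foot z',np.median(foot[:,2]),len(foot))
    r=cv2.minAreaRect(foot[:,:2].astype(np.float32)*1000); print(' foot rect mm',r)
    rib=w[(w[:,2]>.045)&(w[:,2]<.065)]; print(' rib z',np.median(rib[:,2]),cv2.minAreaRect(rib[:,:2].astype(np.float32)*1000))
    dk=m&(im.max(2)<110)&(P[...,2]>.03)&(P[...,2]<.25)&(im[...,0]>im[...,2]+8)
    b=P[dk]; print(' board n',len(b),'z',np.percentile(b[:,2],[1,50,99]))
    for lo,hi in((.05,.08),(.08,.12),(.12,.17),(.17,.215)):
        q=b[(b[:,2]>lo)&(b[:,2]<hi)]
        if len(q)>5: print('  ',lo,hi,len(q),cv2.minAreaRect(q[:,:2].astype(np.float32)*1000))
im,d,c=load('top0');P=cloud(d,c)
def comp(mask,lo,hi):
    n,l,s,ce=cv2.connectedComponentsWithStats(mask.astype(np.uint8))
    return [(l==i,s[i,4],ce[i]) for i in range(1,n) if lo<s[i,4]<hi]
g=im.max(2); m=np.zeros_like(g,bool); m[235:290,172:270]=1
con=m&(abs(P[...,2]-.045)<.006); print('console z',np.median(P[con][:,2]),cv2.minAreaRect(P[con][:,:2].astype(np.float32)*1000))
for n,box in(('top0',(175,240,265,280)),('side0',(265,335,340,420))):
    im,d,c=load(n); P=cloud(d,c); g=im.max(2); u0,v0,u1,v1=box; m=np.zeros_like(g,bool); m[v0:v1,u0:u1]=1
    for k,a,ce in comp(m&(g<150),40,600):
        print(n,'key px',ce,a,'depth xyz',np.median(P[k],0),'on .055',onplane(c,ce,.055)[0])
im,d,c=load('top0');P=cloud(d,c)
print('post/peg top cloud'); mm=np.zeros((480,640),bool); mm[200:250,285:325]=1
q=P[mm&(P[...,2]>.19)]; print(len(q),np.median(q,0)); print(q[np.argsort(q[:,0])][::6])
im,d,c=load('side0');P=cloud(d,c); mm=np.zeros((480,640),bool); mm[215:240,275:330]=1
q=P[mm&(P[...,2]>.19)]; print(len(q)); print(q[np.argsort(q[:,0])][::8])
for n,b in(('top0',(285,200,325,250)),('side0',(270,205,335,250))):
    im=cv2.imread(f'pics/{n}.png'); u0,v0,u1,v1=b; cr=cv2.resize(im[v0:v1,u0:u1],None,fx=8,fy=8,interpolation=cv2.INTER_CUBIC); cv2.imwrite(f'pics/{n}peg.png',cr)
a=cv2.imread('pics/top0peg.png');b=cv2.imread('pics/side0peg.png'); o=np.zeros((400+360,520,3),np.uint8)
o=np.zeros((400,840,3),np.uint8); o[:,:320]=a; o[:360,320:]=b; cv2.imwrite('pics/pegs.png',o[:,:800])
E
```

```text
top0 foot z 0.016021277704394127 1701
 foot rect mm ((474.98895263671875, -285.138427734375), (162.0311279296875, 101.8201904296875), 82.34396362304688)
 rib z 0.05546202450972734 ((475.1673583984375, -283.5173034667969), (139.2635498046875, 35.788291931152344), 81.71842956542969)
 board n 533 z [0.0752 0.1218 0.1996]
   0.05 0.08 16 ((469.87640380859375, -283.1807556152344), (100.21484375, 0.8457831740379333), 82.6093521118164)
   0.08 0.12 201 ((473.9815673828125, -288.91265869140625), (116.41617584228516, 12.261446952819824), 82.07166290283203)
   0.12 0.17 181 ((473.3485107421875, -290.3285217285156), (117.56378936767578, 12.27330207824707), 82.93778228759766)
   0.17 0.215 135 ((474.1632080078125, -289.46588134765625), (39.330509185791016, 11.898613929748535), 82.11943054199219)
side0 foot z 0.01337325301175802 1271
 foot rect mm ((475.7047119140625, -284.01470947265625), (167.2725372314453, 101.26809692382812), 81.88681030273438)
 rib z 0.05252287982847356 ((475.6513671875, -282.7469177246094), (148.3931427001953, 35.7464599609375), 82.25837707519531)
 board n 1755 z [0.0317 0.
[... 3110 characters left out ...]
 0.5424 -0.0739  0.2226]
 [ 0.5457 -0.0715  0.2214]
 [ 0.5483 -0.075   0.2188]
 [ 0.5512 -0.0795  0.2198]
 [ 0.5533 -0.0717  0.2158]
 [ 0.5568 -0.0787  0.2196]
 [ 0.5599 -0.0753  0.2125]
 [ 0.5619 -0.0756  0.212 ]
 [ 0.5628 -0.0777  0.1922]
 [ 0.5635 -0.0748  0.2213]
 [ 0.5638 -0.0758  0.2161]
 [ 0.5648 -0.072   0.2207]
 [ 0.5656 -0.0761  0.2247]
 [ 0.5663 -0.0688  0.2024]
 [ 0.5669 -0.0709  0.1963]
 [ 0.5672 -0.0732  0.2061]
 [ 0.5685 -0.0718  0.2204]
 [ 0.5692 -0.0719  0.1907]
 [ 0.5697 -0.0857  0.2268]
 [ 0.5707 -0.0729  0.2216]
 [ 0.5711 -0.0719  0.1904]
 [ 0.5727 -0.0819  0.2266]
 [ 0.5731 -0.073   0.2008]
 [ 0.5736 -0.0752  0.2016]
 [ 0.5752 -0.0739  0.2   ]
 [ 0.5757 -0.0772  0.2113]]
```

View pics/pegs.png

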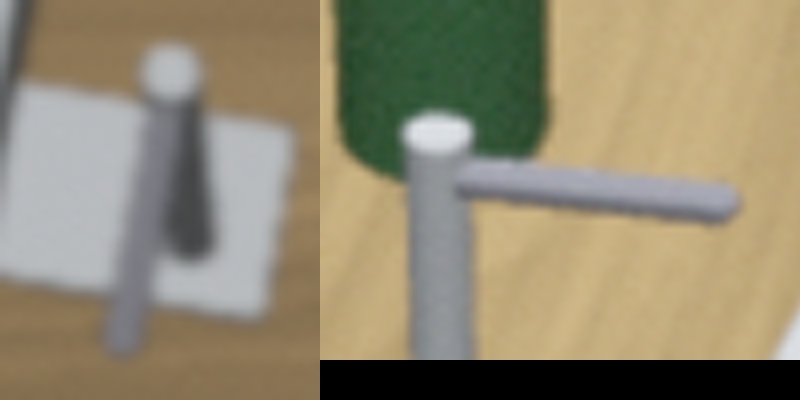

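The close-up shows the post top at top-view px (306.5,208.8). The peg tip is at top (300.4,243.1) and side (321.2,230.2). The peg base is near side (328/8+270, ...), just beside the post.

```bash
cat >> h.py <<'E'
def tri(obs):
    A=np.zeros((3,3));b=np.zeros(3);L=[]
    for c,uv in obs:
        o,d=ray(c,uv); d=d[0]/np.linalg.norm(d[0]); M=np.eye(3)-np.outer(d,d); A+=M;b+=M@o;L.append((M,o))
    X=np.linalg.solve(A,b); return X,[np.linalg.norm(M@(X-o)) for M,o in L]
E
python3 - <<'E'
from h import *
np.set_printoptions(precision=4,suppress=True)
t=load('top0')[2];s=load('side0')[2]
print('tip end',tri([(t,(300.4,243.3)),(s,(321.6,230.3))]))
print('post top',tri([(t,(306.4,208.8)),(s,(270+117/8,205+133/8))]))
# side tab top of board & tops
for n,c in(('t',t),('s',s)):
    print(n,'board top centre px',proj(c,[.4743,-.2895,.195]))
# key tops in side, dark+lit: verify by projecting
for k in((.4777,.0664,.055),(.4888,.1267,.055),(.5,.1871,.055)): print(proj(s,k))
E
python3 -m pendant '[{"xyz":[0,0,-0.5],"yaw":1},{"xyz":[0,0,-0.5],"yaw":1},{"xyz":[0,0,-0.5],"yaw":1},{"xyz":[0,0,-0.5],"yaw":1},{"xyz":[0,0,-0.5],"yaw":1},{"xyz":[0,0,-0.5],"yaw":1},{"xyz":[0,0,-0.5],"yaw":1},{"xyz":[0,0,-0.5],"yaw":1},{"xyz":[0,0,-0.5],"yaw":1},{"xyz":[0,0,-0.5],"yaw":1},{"xyz":[0,0,-0.5],"yaw":1},{"xyz":[0,0,-0.5],"yaw":1},{"xyz":[0,0,-0.5],"yaw":1},{"xyz":[0,0,-0.5],"yaw":1},{"xyz":[0,0,0],"yaw":1},{"xyz":[0,0,0],"yaw":1},{"xyz":[0,0,0],"yaw":1},{"xyz":[0,0,0],"yaw":1},{"xyz":[0,0,0],"yaw":1},{"xyz":[0,0,0],"yaw":1}]' -0.4 40
```

```text
tip end (array([ 0.4972, -0.0678,  0.2233]), [np.float64(0.00030041649698907757), np.float64(0.0003004164969889753)])
post top (array([ 0.5693, -0.0804,  0.2244]), [np.float64(4.30761049300221e-05), np.float64(4.3076104930122167e-05)])
t board top centre px [[407.5839 255.4916]]
s board top centre px [[350.6023 184.8115]]
[[317.3829 348.7995]]
[[304.7072 372.0126]]
[[290.9223 397.0686]]
clock: 1.82
eef_pos: [0.1723, 0.5222, 0.371]
tcp_rot: [2.379, 2.051, -0.001]
contact_force: [0.3, 0.5, -1.2]
opening: 0.699
grip_force: 0.0
```

```bash
python3 -m pendant '[{"xyz":[-0.95,0.52,0],"yaw":0},{"xyz":[-0.95,0.52,0],"yaw":0},{"xyz":[-0.95,0.52,0],"yaw":0},{"xyz":[-0.95,0.52,0],"yaw":0},{"xyz":[-0.95,0.52,0],"yaw":0},{"xyz":[-0.95,0.52,0],"yaw":0},{"xyz":[-0.95,0.52,0],"yaw":0},{"xyz":[-0.95,0.52,0],"yaw":0},{"xyz":[-0.95,0.52,0],"yaw":0},{"xyz":[-0.95,0.52,0],"yaw":0},{"xyz":[-0.95,0.52,0],"yaw":0},{"xyz":[-0.95,0.52,0],"yaw":0},{"xyz":[-0.95,0.52,0],"yaw":0},{"xyz":[-0.95,0.52,0],"yaw":0},{"xyz":[-0.95,0.52,0],"yaw":0},{"xyz":[-0.95,0.52,0],"yaw":0},{"xyz":[-0.95,0.52,0],"yaw":0},{"xyz":[-0.95,0.52,0],"yaw":0},{"xyz":[-0.95,0.52,0],"yaw":0},{"xyz":[-0.95,0.52,0],"yaw":0}]'
python3 -m pendant '[{"xyz":[-0.95,0.52,0],"yaw":0},{"xyz":[-0.95,0.52,0],"yaw":0},{"xyz":[-0.95,0.52,0],"yaw":0},{"xyz":[-0.95,0.52,0],"yaw":0},{"xyz":[-0.95,0.52,0],"yaw":0},{"xyz":[-0.95,0.52,0],"yaw":0},{"xyz":[-0.95,0.52,0],"yaw":0},{"xyz":[-0.95,0.52,0],"yaw":0},{"xyz":[-0.95,0.52,0],"yaw":0},{"xyz":[-0.95,0.52,0],"yaw":0},{"xyz":[-0.95,0.52,0],"yaw":0},{"xyz":[-0.95,0.52,0],"yaw":0},{"xyz":[-0.95,0.52,0],"yaw":0},{"xyz":[-0.95,0.52,0],"yaw":0},{"xyz":[-0.95,0.52,0],"yaw":0},{"xyz":[-0.95,0.52,0],"yaw":0},{"xyz":[-0.95,0.52,0],"yaw":0},{"xyz":[-0.95,0.52,0],"yaw":0},{"xyz":[-0.95,0.52,0],"yaw":0},{"xyz":[-0.95,0.52,0],"yaw":0}]'
python3 - <<'E'
from h import *
np.set_printoptions(precision=4,suppress=True)
im,d,c=grab('wrist','wrist1'); P=cloud(d,c); print(ctrl.read_state()['eef_pos'])
dk=(im.max(2)<110)&(im[...,0]>im[...,2]+8)&(np.hypot(P[...,0]-.474,P[...,1]+.289)<.07)
for lo,hi in((.05,.1),(.1,.13),(.17,.22)):
    q=P[dk&(P[...,2]>lo)&(P[...,2]<hi)]
    if len(q)>5: print(lo,hi,len(q),np.median(q,0),np.percentile(q[:,2],97),cv2.minAreaRect(q[:,:2].astype(np.float32)*1000))
E
```

```text
clock: 3.48
eef_pos: [0.3236, 0.1153, 0.3712]
tcp_rot: [-2.376, -2.056, 0.0]
contact_force: [0.6, 0.0, 0.2]
opening: 0.701
grip_force: 0.0
clock: 5.15
eef_pos: [0.4749, -0.2906, 0.371]
tcp_rot: [-2.375, -2.055, 0.0]
contact_force: [0.4, -0.8, 1.0]
opening: 0.697
grip_force: 0.0
[ 0.4756 -0.2934  0.3704]
0.05 0.1 9 [ 0.4818 -0.2329  0.0865] 0.09081189268401278 ((481.8017578125, -232.90029907226562), (0.613450288772583, 7.9687628746032715), 87.94203186035156)
0.1 0.13 164 [ 0.4818 -0.2575  0.1179] 0.12896382722019978 ((475.58355712890625, -283.22515869140625), (101.3455581665039, 11.464923858642578), 81.91123962402344)
0.17 0.22 131 [ 0.4756 -0.2734  0.1931] 0.19502378196164225 ((474.0347900390625, -291.7593078613281), (39.01237869262695, 10.732358932495117), 81.77542114257812)
```

View pics/wrist1.png

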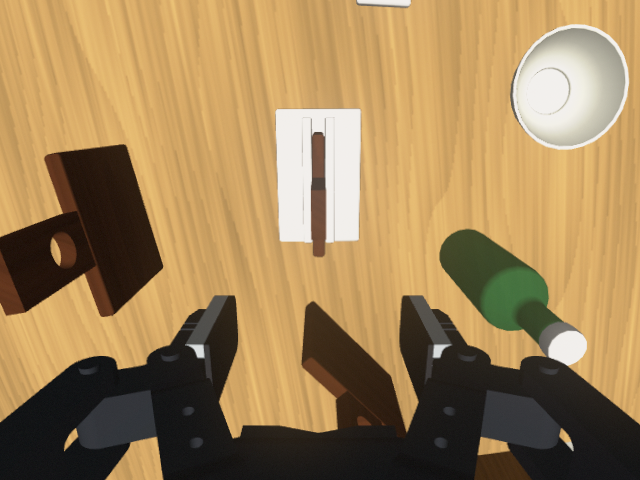

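The wrist view shows the board on edge in the stand at (318,190), midway between the open fingers, with look-alikes at (100,230) and (350,370). Tab top is at z 0.195, so it is the 180 mm board on the 15 mm foot.

```bash
python3 -m pendant '[{"xyz":[0.15,-0.07,0.8],"yaw":0},{"xyz":[0,0,1],"yaw":0},{"xyz":[0,0,1],"yaw":0},{"xyz":[0,0,1],"yaw":0},{"xyz":[0,0,1],"yaw":0},{"xyz":[0,0,1],"yaw":0},{"xyz":[0,0,1],"yaw":0},{"xyz":[0,0,1],"yaw":0},{"xyz":[0,0,1],"yaw":0},{"xyz":[0,0,0.8],"yaw":0},{"xyz":[0,0,0.5],"yaw":0},{"xyz":[0,0,0],"yaw":0},{"xyz":[0,0,0],"yaw":0}]'
python3 -m pendant '[{"xyz":[0,0,0],"yaw":0},{"xyz":[0,0,0],"yaw":0},{"xyz":[0,0,0],"yaw":0},{"xyz":[0,0,0],"yaw":0},{"xyz":[0,0,0],"yaw":0},{"xyz":[0,0,0],"yaw":0},{"xyz":[0,0,0],"yaw":0},{"xyz":[0,0,0],"yaw":0}]' 1 50
```

```text
clock: 6.28
eef_pos: [0.4739, -0.2865, 0.1694]
tcp_rot: [-2.375, -2.055, 0.0]
contact_force: [0.7, -0.4, -0.3]
opening: 0.7
grip_force: 0.0
clock: 6.95
eef_pos: [0.4742, -0.2867, 0.17]
tcp_rot: [2.375, 2.055, 0.001]
contact_force: [0.2, -0.2, 6.6]
opening: 0.133
grip_force: 50.0
```

```bash
python3 -m pendant '[{"xyz":[0,0,-0.4],"yaw":0},{"xyz":[0,0,-0.7],"yaw":0},{"xyz":[0,0,-0.7],"yaw":0},{"xyz":[0,0,-0.7],"yaw":0},{"xyz":[0,0,-0.7],"yaw":0},{"xyz":[0,0,-0.4],"yaw":0},{"xyz":[0,0,-0.3],"yaw":0}]'
python3 -m pendant '[{"xyz":[0.4,-0.1,0],"yaw":0},{"xyz":[0.8,-0.1,0],"yaw":0},{"xyz":[0.8,-0.1,0],"yaw":0},{"xyz":[0.8,-0.1,0],"yaw":0},{"xyz":[0.8,-0.1,0],"yaw":0},{"xyz":[0.8,-0.1,0],"yaw":0},{"xyz":[0.8,-0.1,0],"yaw":0},{"xyz":[0.8,-0.1,0],"yaw":0},{"xyz":[0.8,-0.1,0],"yaw":0},{"xyz":[0.8,-0.1,0],"yaw":0},{"xyz":[0.8,-0.1,0],"yaw":0},{"xyz":[0.8,-0.1,0],"yaw":0},{"xyz":[0.8,-0.1,0],"yaw":0},{"xyz":[0.8,-0.1,0],"yaw":0},{"xyz":[0.4,-0.1,0],"yaw":0.5},{"xyz":[0,-0.1,0],"yaw":0},{"xyz":[0,0,0],"yaw":0},{"xyz":[0,0,0],"yaw":0}]'
python3 - <<'E'
from h import *
np.set_printoptions(precision=4,suppress=True)
for n in('top','side'):
    im,d,c=grab(n,n+'2'); P=cloud(d,c)
    dk=(im.max(2)<110)&(im[...,0]>im[...,2]+8)&(np.hypot(P[...,0]-.474,P[...,1]+.063)<.09)
    for lo,hi in((.1,.19),(.19,.225),(.225,.25)):
        q=P[dk&(P[...,2]>lo)&(P[...,2]<hi)]
        if len(q)>5: print(n,lo,hi,len(q),np.median(q,0),cv2.minAreaRect(q[:,:2].astype(np.float32)*1000))
a=cv2.imread('pics/top2.png')[190:290,250:350];b=cv2.imread('pics/side2.png')[180:330,260:410]
cv2.imwrite('pics/c2.png',np.hstack([cv2.resize(a,(400,400),interpolation=2),cv2.resize(b,(400,400),interpolation=2)]))
print(ctrl.read_state()['eef_pos'])
E
```

```text
clock: 7.53
eef_pos: [0.4738, -0.2865, 0.2482]
tcp_rot: [2.375, 2.055, 0.0]
contact_force: [-0.4, 0.3, -1.1]
opening: 0.128
grip_force: 49.0
clock: 9.03
eef_pos: [0.4739, -0.06, 0.2469]
tcp_rot: [-2.41, -2.015, 0.001]
contact_force: [0.9, -0.5, -1.6]
opening: 0.129
grip_force: 48.9
top 0.1 0.19 99 [ 0.4658 -0.069   0.1583] ((467.6451110839844, -62.739227294921875), (119.09381103515625, 4.788166046142578), 81.47859191894531)
top 0.19 0.225 75 [ 0.4661 -0.1092  0.1979] ((472.0046081542969, -63.332191467285156), (118.89452362060547, 11.97193717956543), 80.61846160888672)
side 0.1 0.19 908 [ 0.4723 -0.0403  0.1462] ((469.5029296875, -60.03248977661133), (123.2480697631836, 12.976444244384766), 74.7784423828125)
side 0.19 0.225 331 [ 0.4728 -0.0466  0.1982] ((474.298095703125, -59.41758728027344), (116.43099212646484, 13.526430130004883), 80.403076171875)
side 0.225 0.25 105 [ 0.4746 -0.0459  0.2358] ((469.90460205078125, -58.345115661621094), (40.02793502807617, 15.229101181030273), 55.77492904663086)
[ 0.4742 -0.0604  0.2471]
```

View pics/c2.png

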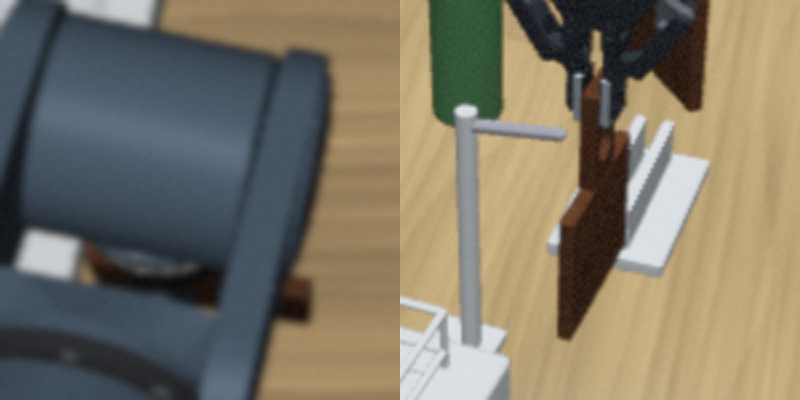

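The right half (side view) shows the gripped board upright in front of the peg tip (side crop (560,133)), with the tab at (592,100). Measured board centre is (0.472,-0.063), on the peg's line, with its hole at z≈0.224. The left half (top view) is mostly hidden by the arm.

```bash
python3 -m pendant '[{"xyz":[0,0.3,0],"yaw":0},{"xyz":[0,0.4,0],"yaw":0},{"xyz":[0,0.4,0],"yaw":0},{"xyz":[0,0.4,0.05],"yaw":0},{"xyz":[0,0.3,0.05],"yaw":0},{"xyz":[0,0,0],"yaw":0},{"xyz":[0,0,0],"yaw":0}]'
python3 - <<'E'
from h import *
im,d,c=grab('side','side3')
cv2.imwrite('pics/c3.png',cv2.resize(cv2.imread('pics/side3.png')[180:330,250:400],(600,600),interpolation=2))
print(ctrl.read_state()['eef_pos'],ctrl.read_state()['contact_force'])
E
```

```text
clock: 9.72
eef_pos: [0.5099, -0.0666, 0.2449]
tcp_rot: [-2.411, -2.013, 0.001]
contact_force: [-0.4, 0.8, -1.7]
opening: 0.133
grip_force: 49.0
[ 0.50967561 -0.06648196  0.24503546] [ 0.30985992 -0.26297048 -2.25418556]
```

View pics/c3.png

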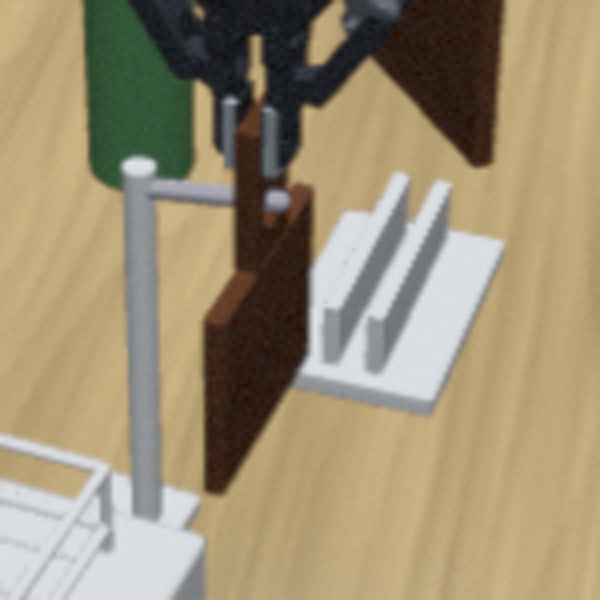

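The peg tip now shows in front of the board at crop (278,202), so the peg is through the hole without contact. I'll move it further on, then lower it.

```bash
python3 -m pendant '[{"xyz":[0,0.4,0.06],"yaw":0},{"xyz":[0,0.4,0.06],"yaw":0},{"xyz":[0,0.4,0.06],"yaw":0},{"xyz":[0,0,0.1],"yaw":0},{"xyz":[0,0,0.1],"yaw":0},{"xyz":[0,0,0],"yaw":0},{"xyz":[0,0,0],"yaw":0}]'
```

```text
clock: 10.35
eef_pos: [0.5331, -0.0707, 0.2375]
tcp_rot: [-2.411, -2.014, 0.001]
contact_force: [-0.3, -0.1, -1.5]
opening: 0.128
grip_force: 49.1
```

```bash
python3 -m pendant '[{"xyz":[0,0,0.05],"yaw":0},{"xyz":[0,0,0.05],"yaw":0},{"xyz":[0,0,0],"yaw":0}]'
```

```text
clock: 10.6
eef_pos: [0.5334, -0.0708, 0.2366]
tcp_rot: [2.411, 2.013, 0.001]
contact_force: [-2.3, 0.7, 7.3]
opening: 0.126
grip_force: 50.2
```

```bash
python3 -m pendant '[{"xyz":[0,0,-0.03],"yaw":0},{"xyz":[0,0,0],"yaw":0}]'; python3 -m pendant '[{"xyz":[0,0,0],"yaw":0},{"xyz":[0,0,0],"yaw":0},{"xyz":[0,0,0],"yaw":0},{"xyz":[0,0,0],"yaw":0},{"xyz":[0,0,0],"yaw":0},{"xyz":[0,0,0],"yaw":0}]' 0.3
python3 - <<'E'
from h import *
im,d,c=grab('side','side4')
cv2.imwrite('pics/c4.png',cv2.resize(cv2.imread('pics/side4.png')[180:330,250:400],(500,500),interpolation=2))
s=ctrl.read_state();print(s['eef_pos'],s['contact_force'])
E
```

```text
clock: 10.77
eef_pos: [0.5334, -0.0708, 0.2368]
tcp_rot: [2.411, 2.013, 0.001]
contact_force: [-0.9, 0.3, 3.2]
opening: 0.128
grip_force: 49.7
clock: 11.27
eef_pos: [0.5334, -0.0708, 0.2362]
tcp_rot: [-2.411, -2.014, 0.0]
contact_force: [0.7, -0.0, -0.2]
opening: 0.352
grip_force: 0.0
[ 0.53338516 -0.07079441  0.23621941] [-1.04498071 -0.12411671  0.21410114]
```

View pics/c4.png

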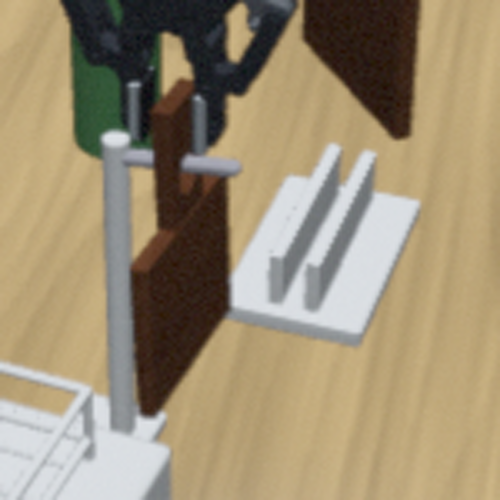

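Side view: the board hangs on the peg with both fingers clear of it (tab at crop (172,110), fingers at 133 and 200). Next I'll retreat upward.

```bash
python3 -m pendant '[{"xyz":[0,0,-0.3],"yaw":0},{"xyz":[0,0,-0.6],"yaw":0},{"xyz":[0,0,-0.9],"yaw":0},{"xyz":[0,0,-0.9],"yaw":0},{"xyz":[0,0,-0.9],"yaw":0}]'
python3 -m pendant '[{"xyz":[0.78,-0.53,0],"yaw":0},{"xyz":[0.78,-0.53,0],"yaw":0},{"xyz":[0.78,-0.53,0],"yaw":0},{"xyz":[0.78,-0.53,0],"yaw":0},{"xyz":[0.78,-0.53,0],"yaw":0},{"xyz":[0.78,-0.53,0],"yaw":0},{"xyz":[0.78,-0.53,0],"yaw":0},{"xyz":[0.78,-0.53,0],"yaw":0},{"xyz":[0,0,0.5],"yaw":0},{"xyz":[0,0,1],"yaw":0},{"xyz":[0,0,1],"yaw":0},{"xyz":[0,0,1],"yaw":0},{"xyz":[0,0,1],"yaw":0},{"xyz":[0,0,1],"yaw":0},{"xyz":[0,0,1],"yaw":0},{"xyz":[0,0,1],"yaw":0},{"xyz":[0,0,1],"yaw":0},{"xyz":[0,0,1],"yaw":0},{"xyz":[0,0,0],"yaw":0},{"xyz":[0,0,0],"yaw":0}]' 1 50
python3 - <<'E'
from h import *
np.set_printoptions(precision=4,suppress=True)
s=ctrl.read_state(); print(s['eef_pos'])
im,d,c=grab('wrist','w5'); P=cloud(d,c); m=(im.max(2)<165)&(P[...,2]>.05)&(P[...,2]<.06)
n,l,st,ce=cv2.connectedComponentsWithStats(m.astype(np.uint8))
for i in range(1,n):
    if st[i,4]>400: print(ce[i],st[i,4],np.median(P[l==i],0))
grab('side','s5')
cv2.imwrite('pics/c5.png',np.hstack([cv2.resize(cv2.imread('pics/w5.png'),(400,300)),cv2.resize(cv2.imread('pics/s5.png'),(400,300))]))
E
```

```text
clock: 11.73
eef_pos: [0.5333, -0.0708, 0.3096]
tcp_rot: [2.411, 2.014, 0.0]
contact_force: [-0.4, -0.0, 0.0]
opening: 0.352
grip_force: 0.0
clock: 13.4
eef_pos: [0.472, 0.0668, 0.1181]
tcp_rot: [-2.411, -2.013, 0.002]
contact_force: [-0.1, 0.1, 0.6]
opening: 0.004
grip_force: 0.0
[0.472  0.0668 0.1181]
[336.6926  24.1063] 527 [0.5008 0.1748 0.0532]
[442.7683 161.103 ] 3534 [0.541  0.1071 0.0581]
[333.9482 135.7598] 966 [0.4908 0.1263 0.0536]
[333.0355 258.7762] 2172 [0.4798 0.0649 0.0538]
```

View pics/c5.png

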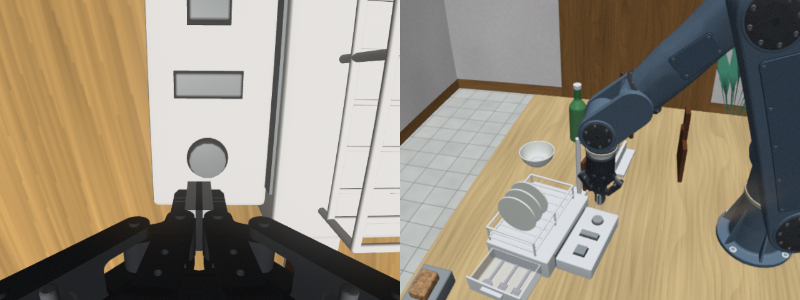

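Wrist picture (left): the round key is at (207,158), just ahead of the shut fingertips. The bar is at (208,84) and the square at (209,10). Their depths give the same key positions as the top camera. I'll press the round key.

```bash
python3 -m pendant '[{"xyz":[0,0.05,0.6],"yaw":0},{"xyz":[0,0,1],"yaw":0},{"xyz":[0,0,0.9],"yaw":0},{"xyz":[0,0,0.4],"yaw":0},{"xyz":[0,0,0.2],"yaw":0},{"xyz":[0,0,0.2],"yaw":0},{"xyz":[0,0,0],"yaw":0},{"xyz":[0,0,0],"yaw":0}]'
```

```text
clock: 14.17
eef_pos: [0.4737, 0.0669, 0.0531]
tcp_rot: [2.411, 2.013, 0.001]
contact_force: [-1.2, 0.2, 2.3]
opening: -0.0
grip_force: 1.0
```

```bash
python3 -m pendant '[{"xyz":[0,0,0.1],"yaw":0},{"xyz":[0,0,0.1],"yaw":0},{"xyz":[0,0,0],"yaw":0},{"xyz":[0,0,0],"yaw":0}]'
```

```text
clock: 14.5
eef_pos: [0.4737, 0.0669, 0.0489]
tcp_rot: [2.411, 2.013, 0.002]
contact_force: [-1.8, -1.1, 9.3]
opening: 0.005
grip_force: 4.6
```

The force is above the 4.4 N full-travel load, so the round key has bottomed out. I'll release it and go to the bar.

```bash
python3 -m pendant '[{"xyz":[0,0,-0.4],"yaw":0},{"xyz":[0,0,-0.6],"yaw":0},{"xyz":[0,0,-0.4],"yaw":0},{"xyz":[0,0,0],"yaw":0},{"xyz":[0,0,0],"yaw":0},{"xyz":[0.6,0,0],"yaw":0},{"xyz":[0.8,-0.04,0],"yaw":0},{"xyz":[0.8,0,0],"yaw":0},{"xyz":[0.6,0,0],"yaw":0},{"xyz":[0.28,0,0],"yaw":0},{"xyz":[0,0,0],"yaw":0},{"xyz":[0,0,0.6],"yaw":0},{"xyz":[0,0,0.4],"yaw":0},{"xyz":[0,0,0.1],"yaw":0},{"xyz":[0,0,0],"yaw":0},{"xyz":[0,0,0],"yaw":0}]'
```

```text
clock: 15.83
eef_pos: [0.4832, 0.1274, 0.0543]
tcp_rot: [-2.411, -2.013, 0.001]
contact_force: [-0.5, -0.9, 1.6]
opening: 0.006
grip_force: 0.7
```

```bash
python3 -m pendant '[{"xyz":[0,0,0.1],"yaw":0},{"xyz":[0,0,0.1],"yaw":0},{"xyz":[0,0,0.1],"yaw":0},{"xyz":[0,0,0],"yaw":0},{"xyz":[0,0,0],"yaw":0}]'
```

```text
clock: 16.25
eef_pos: [0.4836, 0.1275, 0.0489]
tcp_rot: [2.411, 2.014, 0.0]
contact_force: [-3.5, -3.1, 11.8]
opening: 0.003
grip_force: 5.8
```

The bar has bottomed too. I'll release it and press the square key.

```bash
python3 -m pendant '[{"xyz":[0,0,-0.4],"yaw":0},{"xyz":[0,0,-0.6],"yaw":0},{"xyz":[0,0,-0.4],"yaw":0},{"xyz":[0,0,0],"yaw":0},{"xyz":[0,0,0],"yaw":0},{"xyz":[0.6,0,0],"yaw":0},{"xyz":[0.8,0,0],"yaw":0},{"xyz":[0.8,0,0],"yaw":0},{"xyz":[0.6,0,0],"yaw":0},{"xyz":[0.28,0,0],"yaw":0},{"xyz":[0,0,0],"yaw":0},{"xyz":[0,0,0.6],"yaw":0},{"xyz":[0,0,0.4],"yaw":0},{"xyz":[0,0,0.1],"yaw":0},{"xyz":[0,0,0],"yaw":0},{"xyz":[0,0,0],"yaw":0}]'
```

```text
clock: 17.58
eef_pos: [0.494, 0.1878, 0.054]
tcp_rot: [-2.411, -2.013, 0.002]
contact_force: [-0.4, -0.5, 1.5]
opening: -0.003
grip_force: 0.8
```

```bash
python3 -m pendant '[{"xyz":[0,0,0.1],"yaw":0},{"xyz":[0,0,0.1],"yaw":0},{"xyz":[0,0,0.1],"yaw":0},{"xyz":[0,0,0],"yaw":0},{"xyz":[0,0,0],"yaw":0}]'
```

```text
clock: 18.0
eef_pos: [0.4945, 0.1881, 0.0489]
tcp_rot: [2.411, 2.014, 0.0]
contact_force: [-3.0, -2.9, 11.5]
opening: 0.0
grip_force: 5.7
```

Bottomed. I'll lift clear and back off for a final look.

```bash
python3 -m pendant '[{"xyz":[0,0,-0.4],"yaw":0},{"xyz":[0,0,-0.8],"yaw":0},{"xyz":[0,0,-1],"yaw":0},{"xyz":[0,0,-1],"yaw":0},{"xyz":[0,0,-1],"yaw":0},{"xyz":[0,0,-1],"yaw":0},{"xyz":[0,0,-1],"yaw":0},{"xyz":[0,0,-1],"yaw":0},{"xyz":[0.8,-0.4,-1],"yaw":0},{"xyz":[0.8,-0.4,-1],"yaw":0},{"xyz":[0.8,-0.4,0],"yaw":0},{"xyz":[0.5,-0.2,0],"yaw":0},{"xyz":[0,0,0],"yaw":0},{"xyz":[0,0,0],"yaw":0}]'
python3 - <<'E'
from h import *
grab('side','s6');grab('top','t6')
cv2.imwrite('pics/c6.png',np.hstack([cv2.resize(cv2.imread('pics/s6.png'),(400,300)),cv2.resize(cv2.imread('pics/t6.png'),(400,300))]))
E
```

```text
clock: 19.17
eef_pos: [0.4768, 0.2503, 0.2316]
tcp_rot: [-2.41, -2.015, 0.002]
contact_force: [-0.6, -1.3, 0.1]
opening: 0.0
grip_force: 0.0
```

View pics/c6.png

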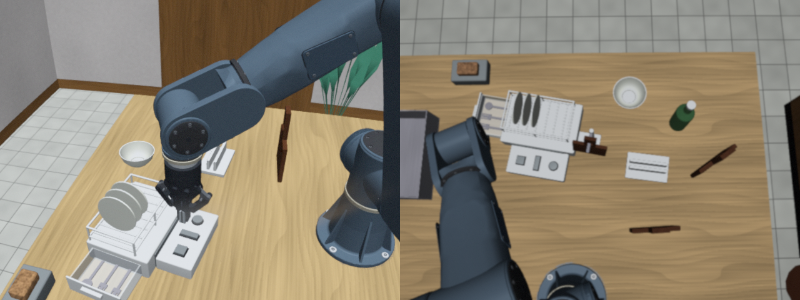

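The top picture (right) shows the board hanging on the peg at (590,145), the empty stand at (648,167), and the bottle and bowl still in place. The robot is clear of everything.

```bash
python3 -c "
from workcell import ctrl
print(ctrl.close_job())"
```

```text
the job is handed in; nothing more can be done
None
```

The board hangs by its hole on the dryer's peg, released. The round, bar and square keys were each pressed fully down and let up, in that order. The bottle and bowl were left where they stood, and the job was handed in after about 19 s on the robot's clock.

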